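Clear and start the resin timer

TASK

Clear the bench timer and start it for the next resin cast: with the two fingertips press its two orange set keys at the same moment, hold both fully down for three seconds, and let them up again. Then press the wide green start bar fully down and let it up. Never press one orange key down alone, do not lift the timer, and leave it and the things around it standing where they are.

Things in the scene. Friction and masses are not known exactly. Their poses are not given: they have to be found in the camera images.
- timer: white bench timer, loose on rubber feet, 120 deep x 150 wide x 44 mm high, 0.2 to 0.35 kg. Origin: centre of its underside; z up, +x to its far (display) side, -x to the user, +y the user's left; turned up to 0.5 rad. Its face slopes 10 degrees, from 23 mm high at the near edge to 44 mm at the far edge; from far to near: flat display, two orange keys side by side, green bar. Keys stand 7 mm proud.
- key_left_top (a point): centre of the top of the left orange set key (cap 26 mm along the slope x 28 mm wide), about 39 mm above the bench; moves with the key. Its y axis lies along the timer's width, its z axis points square out of the sloping face.
- key_right_top (a point): the same on the right orange set key; the two keys' centres are 70 mm apart along the timer's width at the same height, with 42 mm of flat face between the caps.
- key_start_top (a point): centre of the top of the green start bar (20 mm along the slope x 64 mm along the timer's width), sideways midway between the orange keys and 36 mm down the slope from them, about 33 mm above the bench; 13 mm of flat face lies between bar and orange caps. Moves with the bar.
- key_left (a joint): travel of the left orange key into the face: 0 up, 0.0045 m fully down. Sprung: about 0.8 N starts it, about 2.5 N holds it fully down, and it comes up by itself.
- key_right (a joint): travel of the right orange key: the same (both together take about 5 N).
- key_start (a joint): travel of the green start bar: 0 up, 0.0045 m fully down, about 2.5 N, springs back.
- mixing_cup: clear open cup, 72 mm across the mouth, 85 mm high, 60 g, standing loose near the timer; origin at the centre of its underside. To be left alone.
- tape_roll: roll of tan tape lying flat, 96 mm across, 36 mm high, loose; origin at the centre of its underside. To be left alone.
- resin_jar: amber jar with a black lid, 62 mm across, 105 mm high, loose; origin at the centre of its underside. To be left alone.
- puppet_head: cast puppet head on its neck, 72 mm across, 104 mm high, loose; origin at the centre of its underside. To be left alone. The four loose things stand 0.14 to 0.20 m from the timer's middle, left, right and beyond its display side, never on the user's side; which stands where varies.

How it is judged:
On the way, in this order (a step that is already met when the one before it is completed fails the run):
1. both orange keys are down together (over 3 mm of their 4.5 mm) for 2.5 s on end, the green bar up (value of joint each of key_left, key_right above 0.003 m and value of joint key_start below 0.0015 m), for 2.5 s.
2. both orange keys are let up (under 1 mm) (value of joint each of key_left, key_right below 0.001 m), for 0.1 s.
3. the green bar is pressed down (over 3 mm) with both orange keys up (all of step 2 and value of joint key_start above 0.003 m), for 0.1 s.
At the end, for the whole second after the job is handed in: All three keys are up (under 1 mm), the timer stands flat within 30 mm of where it was, at rest, and the cup, tape, jar and puppet head stand upright within 25 mm of where they were (all of step 2 and value of joint key_start below 0.001 m and distance of timer from where it was at the start of the episode below 0.03 m and angle between timer's own z axis and vertical below 0.05 rad and linear speed of timer below 0.02 m/s and distance of each of mixing_cup, tape_roll, resin_jar, puppet_head from where it was at the start of the episode below 0.025 m and angle between each of mixing_cup, tape_roll, resin_jar, puppet_head's own z axis and vertical below 0.1 rad); the robot touches nothing.
It fails at once if one orange key is pressed down (over 3.5 mm) while the other is up (under 0.5 mm) ((value of joint key_left above 0.0035 m and value of joint key_right below 0.0005 m) or (value of joint key_right above 0.0035 m and value of joint key_left below 0.0005 m)).
It fails at once if the timer is lifted or tipped (10 mm or 0.2 rad) or pushed 50 mm out of place (height (world z) of timer above 0.01 m or angle between timer's own z axis and vertical above 0.2 rad or distance of timer from where it was at the start of the episode above 0.05 m).
It fails at once if a thing standing round the timer is lifted 12 mm or pushed 40 mm away (distance of any of mixing_cup, tape_roll, resin_jar, puppet_head from where it was at the start of the episode above 0.04 m or height (world z) of any of mixing_cup, tape_roll, resin_jar, puppet_head above 0.012 m).
It also fails if it takes over 45 s, if anything falls off the work surface, if the arm or the gripper's body presses on something with over 40 N, if the wrist force passes 120 N, or if a joint passes its speed limit or range.

ROBOT

A 6-joint arm with a two-finger parallel gripper is mounted at the origin on the work surface. World frame = base frame: x ahead of the robot, y to its left, z up, the work surface at z = 0. Lengths are in m, angles in rad, forces in N, time in s.
With the tool pointing down it reaches from about 0.25 to 0.725 m from the base axis. Payload 4 kg.
Tool frame: the origin (TCP) lies where the fingers leave the gripper's body, on its centre line; the fingertips stand 73 mm ahead of it and the grasp point (between the pads) lies 54 mm ahead of it (bot.tips_ahead is the z of the fingertips in the tool frame, in m); z points along the fingers, y is the direction in which the jaws open and shut (so a half turn about z gives the same grasp; the last joint's range is limited). The gripper opens to 85 mm and grips with 20 to 120 N. Pads are 22 mm wide; open, the fingers measure 114 mm over their backs; the gripper's body (76 mm by 85 mm) begins 54 mm behind the grasp point. The pads swing forward as they close: fully open they stand 13 mm farther back than shut.
Start: joints at [-1.14, 0.241, 0.005, 1.335, 0, 1.571], TCP at [0.209, -0.454, 0.304] pointing down, gripper open.
Joint ranges: [-2.72, 2.72], [-1.05, 1.87], [-1.09, 1.28], [-1.99, 2.15], [-1.42, 1.44], [-3.14, 3.14]. Speed limits (rad/s): [2.79, 2.79, 3.14, 3.14, 3.14, 3.14].

INTERFACE

Orientations are given as a unit quaternion [x, y, z, w].
In Python, from workcell import readout, camera, get_calibration, order, bot gives the robot as it stands.
- The arm moves only by the tool send_rows, never from a script. Its argument "moves" is a list of rows, each a list of 3 entries, a list of its own where there are three numbers: the shift along the tool's x, y, z in mm, then the turn, a rotation vector about the tool's x, y, z in rad, then the finger opening in mm, from 0 to 85.4. In form: [[[dx, dy, dz], [ax, ay, az], grip], ...]. A call has 1 to 12 rows; each row is the pose to reach, as a shift and turn from the pose measured when the call began, along the tool's axes at that moment; what a row does not reach only later rows make up. A row lasts 1/12 s, in which the tool goes at most 41.7 mm and 7.16 degrees, less where a joint would pass 70% of its speed; a pose out of reach is approached as far as the arm can. A call with a gripper value outside its range is refused whole. The fingers move at their own pace and stop on an object; the grip force is fixed at half the most. Time passes only in rows, so rows that repeat a pose let the fingers close. It gives the time, the measured TCP pose, the force and the opening at its end, in the units of the state.
- readout.get_obs(): the state, without advancing time (a new reading comes with each control period).
- camera(name): name is "scene" or "top" or "wrist"; returns the picture (400x640x3 uint8, red, green, blue); there is no depth.
- get_calibration(name): a dict with "fx", "fy", "cx", "cy" (pixels), "R" (3x3) and "t" (3): a world point X has camera coordinates R X + t. Camera axes: x right, y down, z forward; pixel columns grow to the right and rows downward; lengths in m; the calibration is good to about 2 mm. A picture is of the moment at which its call begins: read the wrist's pose just before it. get_calibration takes no time and is no camera call; for the wrist camera it gives the pose at the moment of the call.
- order.job_done(): hands the job in, once; it reports no verdict.
The state is a dict: "clock": time; "joint_pos": joint angles; "joint_vel": joint speeds; "tau": joint torques, N m; "eef_pos": TCP position; "tool_rot": TCP orientation; "ft_force": force on the tool from outside, world axes, zero at the start; "ft_torque": the same for the moment, N m; "grip_width": finger opening in m.
Only numpy, scipy, OpenCV 4.12 (cv2) and the standard library are available. Lean on these libraries where they do the work, as an engineer would, in place of code of your own. Each camera call takes 0.05 s, during which the arm holds its last target. There are 200 camera calls.

## Working session

There is one attempt and no reset: what is moved stays moved. The work goes in short steps, Python scripts to look and compute and a tool call to move; the robot and the scene stay as the last step left them, time stands still between calls to the robot, and variables do not carry over. Pictures are saved under pics/ and viewed, about 8 in all and at most 12, crops included, and the job is handed in when it is done.

Besides the shell and the picture viewer there is one more tool, called after "Request:" by a JSON object that holds its "fn" and its "kwargs", one argument or row to a line. send_rows: Moves the arm, as the interface text tells. Its arguments: {"type":"object","properties":{"moves":{"type":"array","items":{"type":"array"}}},"required":["moves"]}

```bash
mkdir -p pics; python3 - <<'E'
from workcell import readout,camera,get_calibration,bot
import cv2
print(readout.get_obs()); print(bot.tips_ahead)
for n in("top","scene"):
    c=get_calibration(n);print(n,c)
    cv2.imwrite(f"pics/{n}0.png",camera(n)[:,:,::-1])
E
```

```text
{'clock': 0.0, 'joint_pos': array([-1.14001215e+00,  2.41407354e-01,  3.71664740e-03,  1.33522777e+00,
       -3.57808259e-05,  1.57080795e+00]), 'joint_vel': array([ 0.00041077, -0.00046802, -0.00011586, -0.00014106,  0.0009093 ,
        0.00170179]), 'tau': array([ 5.62639343e-04, -3.72319758e+01,  2.52407652e+01,  1.68231258e-02,
        1.24661178e-04, -5.93363225e-07]), 'eef_pos': array([ 0.20857824, -0.45387453,  0.30301274]), 'tool_rot': array([ 9.76893356e-01,  2.13724693e-01, -2.44266566e-04, -1.03272893e-03]), 'ft_force': array([-0.41060696, -0.62102622,  0.08151009]), 'ft_torque': array([0.10458068, 0.00898198, 0.00834838]), 'grip_width': 0.08514491531780921}
0.0726
top {'fx': 430.5459493243975, 'fy': 430.5459493243975, 'cx': 322.0081735081486, 'cy': 204.3361003579296, 'R': array([[ 0.02903554, -0.99957602,  0.00217155],
       [-0.98573824, -0.02899371, -0.16576936],
       [ 0.16576204,  0.00267262, -0.98616216]]), 't': array([0.05905114, 0.63145457, 0.98795721])}
scene {'fx': 434.20927771549566, 'fy': 434.20927771549566, 'cx': 320.2197844023349, 'cy': 196.39715641244044, 'R': array([[ 0.8776528 ,  0.47892447, -0.01889228],
       [ 0.29481041, -0.57049365, -0.76656625],
       [-0.37790526,  0.66720937, -0.64188727]]), 't': array([-0.55443227, -0.09778554,  1.1644866 ])}
```

View pics/top0.png

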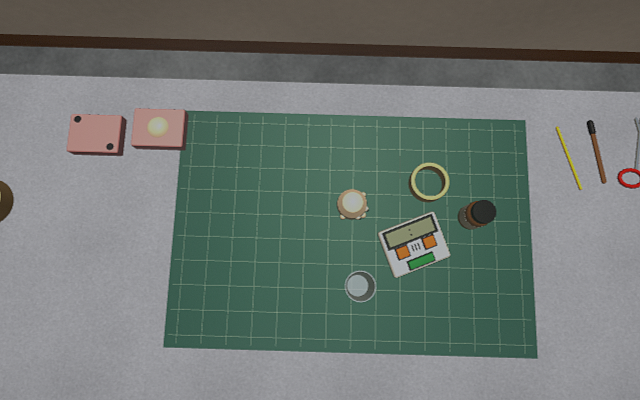

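```bash
cat > h.py <<'E'
import numpy as np,cv2
from workcell import readout,camera,get_calibration,bot
def blobs(img,kind):
    h=cv2.cvtColor(img,cv2.COLOR_RGB2HSV)
    lo,hi=((5,150,120),(20,255,255)) if kind=="o" else ((50,150,80),(75,255,255))
    m=cv2.inRange(h,lo,hi)
    n,_,s,c=cv2.connectedComponentsWithStats(m)
    return [(s[i][4],c[i].round(1)) for i in range(1,n) if s[i][4]>40]
def ray(c,uv,z):
    d=c["R"].T@np.array([(uv[0]-c["cx"])/c["fx"],(uv[1]-c["cy"])/c["fy"],1]);o=-c["R"].T@c["t"]
    return o+d*(z-o[2])/d[2]
E
python3 - <<'E'
from h import *
for n in("top","scene"):
    im=cv2.imread(f"pics/{n}0.png")[:,:,::-1].copy();c=get_calibration(n)
    for k,z in(("o",.039),("g",.033)):
        for a,uv in blobs(im,k): print(n,k,a,uv,ray(c,uv,z).round(4))
a=cv2.imread("pics/top0.png")[150:310,330:510]
cv2.imwrite("pics/c1.png",cv2.resize(a,None,fx=3.7,fy=3.7,interpolation=cv2.INTER_CUBIC))
E
```

```text
top o 113 [429.  241.5] [ 0.5484 -0.1834  0.039 ]
top o 117 [402.5 252.1] [ 0.521  -0.1194  0.039 ]
top g 179 [421.3 260.4] [ 0.5028 -0.1658  0.033 ]
scene o 135 [242.8 246.1] [ 0.526  -0.1241  0.039 ]
scene o 158 [234.  273.5] [ 0.5533 -0.1884  0.039 ]
scene o 61 [225.3 332.1] [ 0.6163 -0.2944  0.039 ]
scene g 225 [221.1 260.6] [ 0.5076 -0.1705  0.033 ]
```

View pics/c1.png

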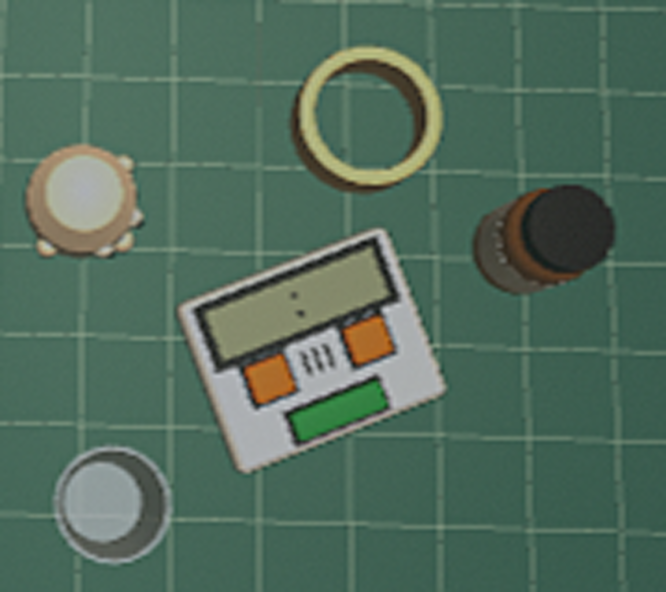

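View pics/scene0.png

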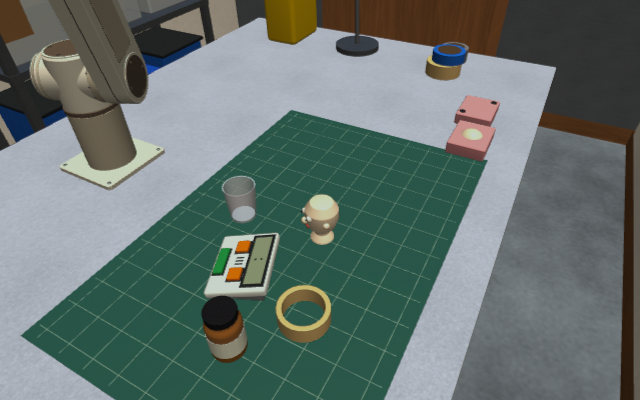

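```bash
cat >> h.py <<'E'
from scipy.spatial.transform import Rotation as Ro
def target(p,yaw,standoff):
    """tool pose with tips `standoff` m above point p along face normal"""
    R=Ro.from_euler("z",yaw)*Ro.from_euler("x",np.pi)*Ro.from_euler("y",np.radians(10))
    return np.array(p)-R.as_matrix()[:,2]*(bot.tips_ahead+standoff),R
def delta(p,yaw,standoff):
    o=readout.get_obs();R0=Ro.from_quat(o["tool_rot"]);t,R=target(p,yaw,standoff)
    print("shift mm",(R0.inv().apply(t-o["eef_pos"])*1e3).round(1),"turn",(R0.inv()*R).as_rotvec().round(4),"tgt",t.round(4),"F",o["ft_force"].round(2),"w",o["grip_width"],"t",o["clock"])
E
python3 - <<'E'
from h import *
delta((.537,-.1538,.039),.412,.09)
print(target((.537,-.1538,.039),.412,.09)[1].as_matrix())
E
```

```text
shift mm [ 395.5 -135.9  104.2] turn [-0.0035  0.1745  0.0186] tgt [ 0.5111 -0.1651  0.1991] F [-1.09  0.98  0.19] w 0.08506295713943883 t 0.1
[[ 9.02400784e-01  4.00442771e-01  1.59117606e-01]
 [ 3.94359146e-01 -9.16321770e-01  6.95361575e-02]
 [ 1.73648178e-01  1.24900090e-16 -9.84807753e-01]]
```

Request:
{"fn": "send_rows", "kwargs": {
  "moves": [
    [[396,-136,50],[0,0.1745,0.018],55.5],
    [[396,-136,50],[0,0.1745,0.018],55.5],
    [[396,-136,50],[0,0.1745,0.018],55.5],
    [[396,-136,80],[0,0.1745,0.018],55.5],
    [[396,-136,104],[0,0.1745,0.018],55.5],
    [[396,-136,104],[0,0.1745,0.018],55.5],
    [[396,-136,104],[0,0.1745,0.018],55.5],
    [[396,-136,104],[0,0.1745,0.018],55.5],
    [[396,-136,104],[0,0.1745,0.018],55.5],
    [[396,-136,104],[0,0.1745,0.018],55.5],
    [[396,-136,104],[0,0.1745,0.018],55.5],
    [[396,-136,104],[0,0.1745,0.018],55.5]
  ]
}}

```text
clock: 1.1
eef_pos: [0.5128, -0.1614, 0.1972]
tool_rot: [0.975, 0.207, 0.084, -0.021]
ft_force: [-0.2, -0.5, -0.9]
grip_width: 0.0557
```

```bash
python3 - <<'E'
from h import *
delta((.537,-.1538,.039),.412,.09)
c=get_calibration("wrist");im=camera("wrist")
cv2.imwrite("pics/w1.png",im[:,:,::-1])
for k,z in(("o",.039),("g",.033)):
    for a,uv in blobs(im,k): print(k,a,uv,ray(c,uv,z).round(4))
E
```

```text
shift mm [-2.6  2.7 -2.5] turn [-0.0073  0.0017  0.0055] tgt [ 0.5111 -0.1651  0.1991] F [-0.24 -0.5  -0.87] w 0.055721576938814965 t 1.1
o 608 [561.8 158.2] [ 0.6398 -0.3012  0.039 ]
o 1207 [279.5 204.3] [ 0.5221 -0.1221  0.039 ]
o 1198 [370.6 206. ] [ 0.5491 -0.186   0.039 ]
g 1877 [324.1 247.8] [ 0.5035 -0.1676  0.033 ]
```

View pics/w1.png

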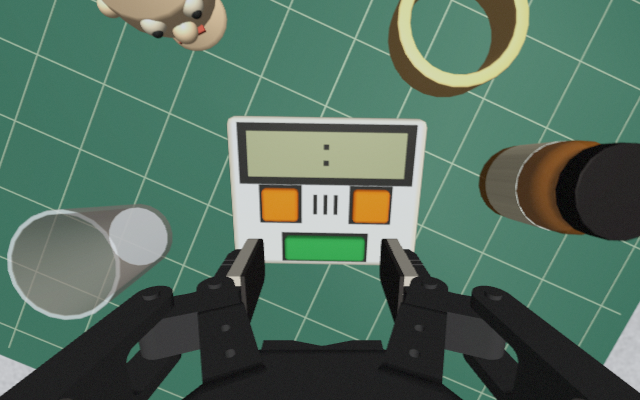

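```bash
python3 - <<'E'
from h import *
delta((.536,-.154,.039),.402,.012)
o=readout.get_obs();c=get_calibration("wrist");R=Ro.from_quat(o["tool_rot"]).as_matrix()
for y in(27.8,35,42.3):
  for z in(60,72.6):
    for x in (-11,11):
      q=c["R"]@(o["eef_pos"]+R@np.array([x,y,z])/1e3)+c["t"];print(x,y,z,(q[:2]/q[2]*c["fx"]+[c["cx"],c["cy"]]).round(0))
im=cv2.imread("pics/w1.png")[180:300,200:440]
cv2.imwrite("pics/w1c.png",cv2.resize(im,None,fx=3.3,fy=3.3,interpolation=cv2.INTER_CUBIC))
E
```

```text
shift mm [-2.   1.8 76.3] turn [-0.0078  0.0024  0.0135] tgt [ 0.5225 -0.1597  0.1223] F [-0.51  0.19  0.44] w 0.05535813548158689 t 1.15
-11 27.8 60 [380. 285.]
11 27.8 60 [382. 241.]
-11 27.8 72.6 [375. 271.]
11 27.8 72.6 [377. 230.]
-11 35 60 [395. 285.]
11 35 60 [398. 241.]
-11 35 72.6 [390. 271.]
11 35 72.6 [392. 230.]
-11 42.3 60 [411. 285.]
11 42.3 60 [415. 241.]
-11 42.3 72.6 [404. 271.]
11 42.3 72.6 [407. 230.]
```

View pics/w1c.png

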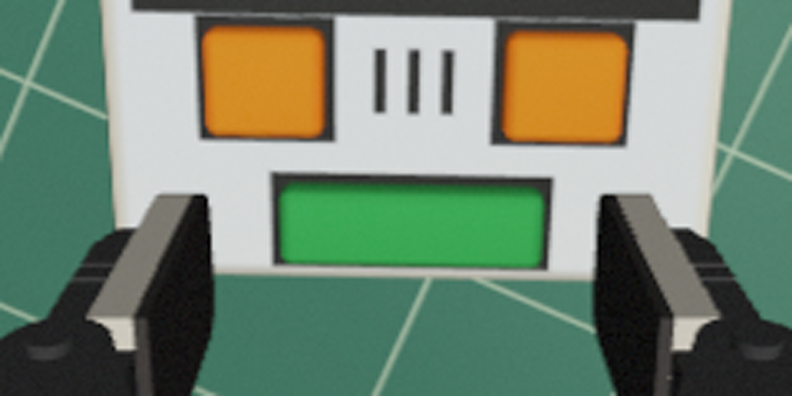

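Request:
{"fn": "send_rows", "kwargs": {
  "moves": [
    [[-2,2,25],[-0.0078,0.0024,0.0135],63],
    [[-2,2,50],[-0.0078,0.0024,0.0135],63],
    [[-2,2,70],[-0.0078,0.0024,0.0135],63],
    [[-2,2,76],[-0.0078,0.0024,0.0135],63],
    [[-2,2,76],[-0.0078,0.0024,0.0135],63],
    [[-2,2,76],[-0.0078,0.0024,0.0135],63]
  ]
}}

```text
clock: 1.65
eef_pos: [0.5223, -0.1608, 0.1233]
tool_rot: [0.976, 0.198, 0.085, -0.017]
ft_force: [0.5, -0.1, 0.4]
grip_width: 0.063
```

```bash
python3 - <<'E'
from h import *
delta((.536,-.154,.039),.402,.0)
c=get_calibration("wrist");im=camera("wrist")
cv2.imwrite("pics/w2.png",im[:,:,::-1])
for k,z in(("o",.039),("g",.033)):
    for a,uv in blobs(im,k): print(k,a,uv,ray(c,uv,z).round(4))
o=readout.get_obs();R=Ro.from_quat(o["tool_rot"]).as_matrix()
for z in(55,60,65,70):
  q=c["R"]@(o["eef_pos"]+R@np.array([11,31.5,z])/1e3)+c["t"];print(z,(q[:2]/q[2]*c["fx"]+[c["cx"],c["cy"]]).round(0))
E
```

```text
shift mm [ 0.5 -0.9 13. ] turn [ 0.0004  0.     -0.0013] tgt [ 0.5244 -0.1589  0.1105] F [ 0.54 -0.11  0.36] w 0.06297494707047153 t 1.65
o 1995 [379.6 235.5] [ 0.5507 -0.1832  0.039 ]
o 1862 [255.7 234.8] [ 0.5254 -0.1224  0.039 ]
g 3757 [317.9 296.5] [ 0.5045 -0.167   0.033 ]
55 [394. 245.]
60 [392. 240.]
65 [389. 235.]
70 [387. 231.]
```

View pics/w2.png

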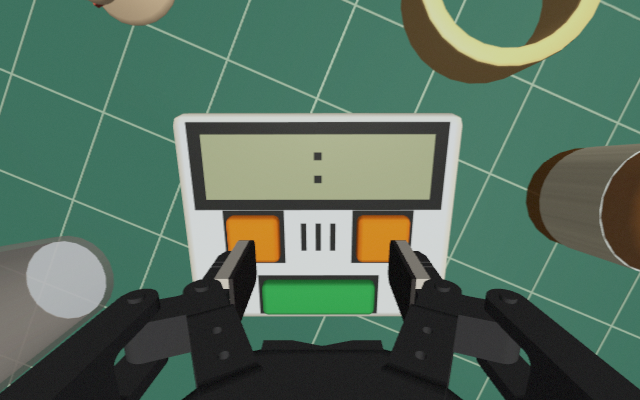

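```bash
python3 - <<'E'
from h import *
c=get_calibration("wrist")
a,b=ray(c,(253,238.5),.039),ray(c,(384,239),.039);d=a-b;m=(a+b)/2;print(a,b,m,np.linalg.norm(d),np.arctan2(-d[0],d[1]))
g=ray(c,(318.5,296.5),.033);print(g)
delta(m,.404,-.0075)
E
```

```text
[ 0.52353355 -0.12192333  0.039     ] [ 0.55051592 -0.1864629   0.039     ] [ 0.53702474 -0.15419311  0.039     ] 0.06995286426182629 0.3959903448086027
[ 0.50511747 -0.16758692  0.033     ]
shift mm [ 0.7 -0.7 21.3] turn [ 0.0019 -0.0013 -0.0029] tgt [ 0.5266 -0.1586  0.1031] F [ 0.23 -0.43 -0.25] w 0.06290483098439272 t 1.7
```

Request:
{"fn": "send_rows", "kwargs": {
  "moves": [
    [[1,-1,8],[0.002,0,-0.003],63],
    [[1,-1,16],[0.002,0,-0.003],63],
    [[1,-1,21],[0.002,0,-0.003],63],
    [[1,-1,22],[0.002,0,-0.003],63],
    [[1,-1,22],[0.002,0,-0.003],63],
    [[1,-1,22],[0.002,0,-0.003],63]
  ]
}}

```text
clock: 2.2
eef_pos: [0.5272, -0.1583, 0.1029]
tool_rot: [0.976, 0.2, 0.086, -0.017]
ft_force: [-0.4, -1.3, 3.2]
grip_width: 0.0631
```

```bash
python3 - <<'E'
from h import *
delta((.537,-.1542,.039),.402,-.0115)
c=get_calibration("wrist");im=camera("wrist")
cv2.imwrite("pics/w3.png",im[150:330,180:460,::-1].repeat(2,0).repeat(2,1))
E
```

```text
shift mm [-0.7  0.   3.6] turn [ 0.0003 -0.0016  0.0022] tgt [ 0.5272 -0.1584  0.0992] F [-0.44 -1.31  3.17] w 0.06310441438098782 t 2.2
```

View pics/w3.png

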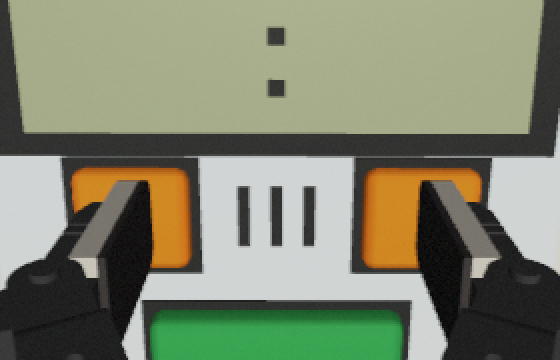

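Request:
{"fn": "send_rows", "kwargs": {
  "moves": [
    [[-0.5,0,1],[0,0,0],63],
    [[-0.5,0,2],[0,0,0],63],
    [[-0.5,0,2],[0,0,0],63]
  ]
}}

```text
clock: 2.5
eef_pos: [0.5274, -0.1583, 0.1012]
tool_rot: [0.976, 0.2, 0.087, -0.017]
ft_force: [0.3, 0.6, 5.2]
grip_width: 0.0629
```

Request:
{"fn": "send_rows", "kwargs": {
  "moves": [
    [[0,0,1],[0,0,0],63],
    [[0,0,1.5],[0,0,0],63],
    [[0,0,1.5],[0,0,0],63]
  ]
}}

```text
clock: 2.75
eef_pos: [0.5275, -0.1582, 0.1006]
tool_rot: [0.976, 0.2, 0.087, -0.017]
ft_force: [-2.2, -0.1, 10.2]
grip_width: 0.0629
```

Request:
{"fn": "send_rows", "kwargs": {
  "moves": [
    [[0,0,1.5],[0,0,0],63],
    [[0,0,1.5],[0,0,0],63],
    [[0,0,1.5],[0,0,0],63],
    [[0,0,1.5],[0,0,0],63]
  ]
}}

```text
clock: 3.08
eef_pos: [0.5275, -0.1582, 0.1005]
tool_rot: [0.976, 0.2, 0.087, -0.017]
ft_force: [-5.2, 0.6, 14.8]
grip_width: 0.0626
```

```bash
python3 - <<'E'
from h import *
delta((.537,-.1542,.039),.402,-.0115)
print(readout.get_obs()["ft_torque"])
c=get_calibration("wrist");im=camera("wrist")
cv2.imwrite("pics/w4.png",im[150:330,180:460,::-1].repeat(2,0).repeat(2,1))
E
```

```text
shift mm [-0.6  0.   1.3] turn [ 0.0011 -0.0033  0.0021] tgt [ 0.5272 -0.1584  0.0992] F [-5.24  0.58 14.77] w 0.062642602970527 t 3.0833
[0.2972557  0.86610169 0.06319449]
```

View pics/w4.png

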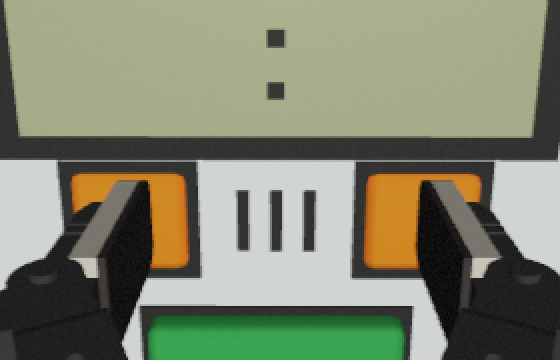

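Request:
{"fn": "send_rows", "kwargs": {
  "moves": [
    [[0,0,1.2],[0,0,0],63],
    [[0,0,1.2],[0,0,0],63],
    [[0,0,1.2],[0,0,0],63],
    [[0,0,1.2],[0,0,0],63],
    [[0,0,1.2],[0,0,0],63],
    [[0,0,1.2],[0,0,0],63],
    [[0,0,1.2],[0,0,0],63],
    [[0,0,1.2],[0,0,0],63],
    [[0,0,1.2],[0,0,0],63],
    [[0,0,1.2],[0,0,0],63],
    [[0,0,1.2],[0,0,0],63],
    [[0,0,1.2],[0,0,0],63]
  ]
}}

```text
clock: 4.13
eef_pos: [0.5275, -0.1582, 0.1006]
tool_rot: [0.976, 0.2, 0.087, -0.017]
ft_force: [-4.6, -0.3, 13.0]
grip_width: 0.0629
```

Request:
{"fn": "send_rows", "kwargs": {
  "moves": [
    [[0,0,1.2],[0,0,0],63],
    [[0,0,1.2],[0,0,0],63],
    [[0,0,1.2],[0,0,0],63],
    [[0,0,1.2],[0,0,0],63],
    [[0,0,1.2],[0,0,0],63],
    [[0,0,1.2],[0,0,0],63],
    [[0,0,1.2],[0,0,0],63],
    [[0,0,1.2],[0,0,0],63],
    [[0,0,1.2],[0,0,0],63],
    [[0,0,1.2],[0,0,0],63],
    [[0,0,1.2],[0,0,0],63],
    [[0,0,1.2],[0,0,0],63]
  ]
}}

```text
clock: 5.13
eef_pos: [0.5274, -0.1582, 0.1006]
tool_rot: [0.976, 0.2, 0.087, -0.017]
ft_force: [-4.3, -0.1, 12.8]
grip_width: 0.063
```

Request:
{"fn": "send_rows", "kwargs": {
  "moves": [
    [[0,0,1.2],[0,0,0],63],
    [[0,0,1.2],[0,0,0],63],
    [[0,0,1.2],[0,0,0],63],
    [[0,0,1.2],[0,0,0],63],
    [[0,0,1.2],[0,0,0],63],
    [[0,0,1.2],[0,0,0],63],
    [[0,0,1.2],[0,0,0],63],
    [[0,0,1.2],[0,0,0],63],
    [[0,0,1.2],[0,0,0],63],
    [[0,0,1.2],[0,0,0],63],
    [[0,0,1.2],[0,0,0],63],
    [[0,0,1.2],[0,0,0],63]
  ]
}}

```text
clock: 6.13
eef_pos: [0.5274, -0.1582, 0.1005]
tool_rot: [0.976, 0.2, 0.088, -0.017]
ft_force: [-4.0, 0.4, 12.3]
grip_width: 0.0631
```

Held over 3 s. Release straight up the normal, then close the fingers.

Request:
{"fn": "send_rows", "kwargs": {
  "moves": [
    [[0,0,-5],[0,0,0],63],
    [[0,0,-15],[0,0,0],63],
    [[0,0,-30],[0,0,0],63],
    [[0,0,-45],[0,0,0],63],
    [[0,0,-60],[0,0,0],20],
    [[0,0,-60],[0,0,0],0],
    [[0,0,-60],[0,0,0],0],
    [[0,0,-60],[0,0,0],0],
    [[0,0,-60],[0,0,0],0],
    [[0,0,-60],[0,0,0],0],
    [[0,0,-60],[0,0,0],0],
    [[0,0,-60],[0,0,0],0]
  ]
}}

```text
clock: 7.13
eef_pos: [0.5173, -0.1621, 0.159]
tool_rot: [0.976, 0.2, 0.087, -0.017]
ft_force: [-1.0, 0.4, -1.0]
grip_width: -0.0003
```

```bash
python3 - <<'E'
from h import *
c=get_calibration("wrist");im=camera("wrist")
cv2.imwrite("pics/w5.png",im[:,:,::-1])
for k,z in(("o",.039),("g",.033)):
    for a,uv in blobs(im,k): print(k,a,uv,ray(c,uv,z).round(4))
delta((.5048,-.1675,.033),.402,.012)
E
```

```text
o 821 [607.3 159.7] [ 0.6423 -0.3063  0.039 ]
o 1665 [265.6 219. ] [ 0.5225 -0.1219  0.039 ]
o 1655 [373.2 218.9] [ 0.5497 -0.1855  0.039 ]
g 383 [280.2 266.5] [ 0.4951 -0.1425  0.033 ]
g 231 [360.7 265. ] [ 0.5172 -0.1918  0.033 ]
shift mm [-35.5  -0.1  37.1] turn [ 0.0015 -0.0035  0.0018] tgt [ 0.4913 -0.1732  0.1163] F [-1.09 -0.32  0.52] w -1.0938026635079561e-05 t 7.1833
```

View pics/w5.png

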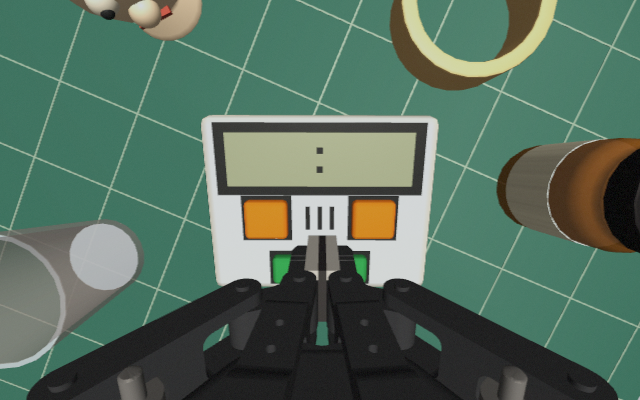

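Request:
{"fn": "send_rows", "kwargs": {
  "moves": [
    [[-18,0,0],[0,-0.003,0.002],0],
    [[-36,0,10],[0,-0.003,0.002],0],
    [[-36,0,25],[0,-0.003,0.002],0],
    [[-36,0,37],[0,-0.003,0.002],0],
    [[-36,0,40],[0,-0.003,0.002],0],
    [[-36,0,40],[0,-0.003,0.002],0],
    [[-36,0,40],[0,-0.003,0.002],0]
  ]
}}

```text
clock: 7.77
eef_pos: [0.4916, -0.1733, 0.1136]
tool_rot: [0.976, 0.199, 0.086, -0.017]
ft_force: [-1.0, 0.1, -0.2]
grip_width: -0.0001
```

```bash
python3 - <<'E'
from h import *
im=camera("wrist")
delta((.5042,-.1677,.033),.402,.0)
cv2.imwrite("pics/w6.png",im[150:330,180:460,::-1].repeat(2,0).repeat(2,1))
E
```

```text
shift mm [-0.7 -0.5  9.5] turn [ 0.0021 -0.0012  0.0002] tgt [ 0.4926 -0.1726  0.1045] F [-0.61 -0.45 -1.67] w 4.2714254133141165e-05 t 7.8167
```

View pics/w6.png

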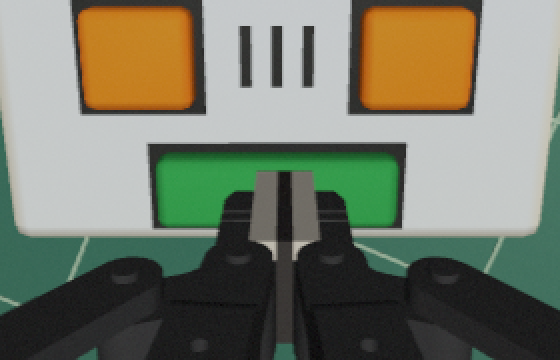

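The closed tips hover over the middle of the bar. I'm pressing slowly now.

Request:
{"fn": "send_rows", "kwargs": {
  "moves": [
    [[-0.5,0,4],[0,0,0],0],
    [[-0.5,0,8],[0,0,0],0],
    [[-0.5,0,10],[0,0,0],0],
    [[-0.5,0,11],[0,0,0],0],
    [[-0.5,0,12],[0,0,0],0],
    [[-0.5,0,12],[0,0,0],0]
  ]
}}

```text
clock: 8.32
eef_pos: [0.4936, -0.1729, 0.1021]
tool_rot: [0.976, 0.199, 0.086, -0.016]
ft_force: [0.7, 0.1, 2.9]
grip_width: 0.0001
```

Request:
{"fn": "send_rows", "kwargs": {
  "moves": [
    [[0,0,1],[0,0,0],0],
    [[0,0,2],[0,0,0],0],
    [[0,0,2],[0,0,0],0]
  ]
}}

```text
clock: 8.57
eef_pos: [0.4939, -0.1727, 0.1003]
tool_rot: [0.976, 0.199, 0.086, -0.016]
ft_force: [0.4, 0.4, 2.5]
grip_width: 0.0002
```

Request:
{"fn": "send_rows", "kwargs": {
  "moves": [
    [[0,0,1],[0,0,0],0],
    [[0,0,2],[0,0,0],0],
    [[0,0,2],[0,0,0],0],
    [[0,0,2],[0,0,0],0],
    [[0,0,2],[0,0,0],0]
  ]
}}

```text
clock: 8.98
eef_pos: [0.494, -0.1727, 0.0998]
tool_rot: [0.976, 0.199, 0.087, -0.016]
ft_force: [-7.4, 0.5, 14.6]
grip_width: 0.0002
```

Request:
{"fn": "send_rows", "kwargs": {
  "moves": [
    [[0,0,1],[0,0,0],0],
    [[0,0,1],[0,0,0],0],
    [[0,0,1],[0,0,0],0],
    [[0,0,-5],[0,0,0],0],
    [[0,0,-20],[0,0,0],0],
    [[0,0,-45],[0,0,0],0],
    [[0,0,-75],[0,0,0],0],
    [[-20,0,-110],[0,0,0],0],
    [[-40,0,-130],[0,0,0],0],
    [[-40,0,-130],[0,0,0],0],
    [[-40,0,-130],[0,0,0],0],
    [[-40,0,-130],[0,0,0],0]
  ]
}}

```text
clock: 9.98
eef_pos: [0.4365, -0.1966, 0.2203]
tool_rot: [0.976, 0.199, 0.087, -0.016]
ft_force: [-0.4, 0.1, 0.8]
grip_width: -0.0001
```

```bash
python3 - <<'E'
from h import *
print(readout.get_obs()["ft_force"],readout.get_obs()["clock"])
a=cv2.imread("pics/scene0.png");b=camera("scene")[:,:,::-1]
for k in"og": print(blobs(a[:,:,::-1].copy(),k),blobs(b[:,:,::-1].copy(),k))
v=np.vstack([a[150:370,180:360],b[150:370,180:360]]) if 0 else np.hstack([a[160:370,180:360],b[160:370,180:360]])
cv2.imwrite("pics/s2.png",v.repeat(2,0).repeat(2,1))
E
```

```text
[-0.43360549  0.12165033  0.76399563] 9.9833
[(np.int32(135), array([242.8, 246.1])), (np.int32(158), array([234. , 273.5])), (np.int32(61), array([225.3, 332.1]))] [(np.int32(136), array([242.8, 246.1])), (np.int32(160), array([234. , 273.5])), (np.int32(112), array([225.2, 331.8]))]
[(np.int32(225), array([221.1, 260.6]))] [(np.int32(229), array([221.1, 260.7]))]
```

View pics/s2.png

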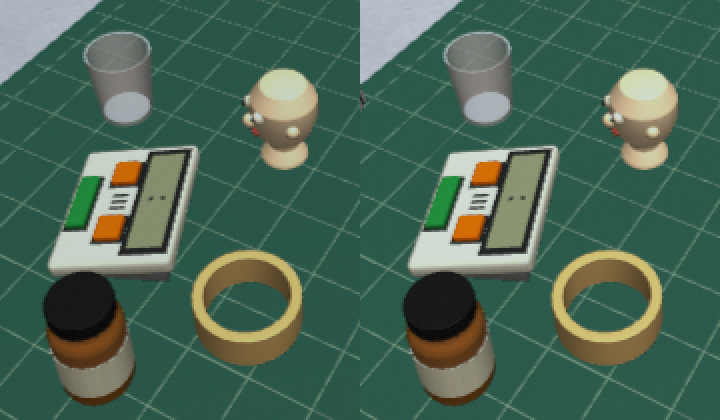

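Before (left) and after (right) look the same: the keys are up and nothing has shifted.

```bash
python3 -c "
from workcell import order
order.job_done()"
```

```text
the job is handed in; nothing more can be done
```

The timer has been cleared and started, and I handed the job in at about 10 s on the robot's clock. The hand-in gives no verdict, and the key travel can't be read directly, so "fully down" below is judged from force and motion.

- **Orange keys:** I pressed both together along the face normal with the fingers open to 63 mm. The force rose past the 5 N needed for both keys while the motion stopped. I held them at 12–15 N for just over 3 s and then released them together.
- **Green bar:** I pressed it with the fingers closed until it stopped moving, at about 15 N, and then let it up.
- **Last checks:** The before and after scene pictures match, with all three key centres within 0.1 pixel. All keys are up, the timer and the four things around it are unmoved, and the arm is clear with the force near zero.
- **Disagreements:** The scene and top cameras differed by about 5 mm on position, so I used the wrist camera for the final alignment. At partial opening the fingertips stood about 11 mm farther back than the stated 73 mm, so I found contact by force.

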